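# Re-arm the tripped gas shut-off valve

## Robot

A 6-joint arm with a two-finger parallel gripper is mounted at the origin on the work surface. World frame = base frame: x ahead of the robot, y to its left, z up, the work surface at z = 0. Lengths are in mm, angles in rad, forces in N, time in s.
With the tool pointing down it reaches from about 375 to 925 mm from the base axis. Payload 5.7 kg.
Tool frame: the origin (TCP) lies midway between the tips of the shut fingers; the grasp point (between the pads) lies 19 mm behind it; z points along the fingers, x is the direction in which the jaws open and shut, and the axes are right-handed (so a half turn about z gives the same grasp; the last joint's range is limited). The gripper opens to 85 mm and grips with 20 to 120 N. Pads are 22 mm wide; open, the fingers measure 114 mm over their backs; the gripper's body (76 mm by 85 mm) begins 54 mm behind the grasp point. The pads swing forward as they close: fully open they stand 13 mm farther back than shut.
Start: joints at [-0.115, 0.359, 1.51, -0, 1.272, -0.115], TCP at [599.969, -0.004, 231.267] pointing down, gripper open.
Joint ranges: [-2.97, 2.97], [-1.01, 2.36], [0.21, 2.38], [-0.96, 4.11], [0.2, 2.71], [-2.98, 2.98]. Speed limits (rad/s): [2.39, 2.39, 3.14, 3.14, 3.14, 3.14].

## Interface

Orientations are given as a unit quaternion [x, y, z, w].
In Python, from rig import * gives the robot as it stands.
- The arm moves only by the tool apply_moves, never from a script. Its argument "targets" is a list of rows, each a list of 3 entries, a list of its own where there are three numbers: the shift along the tool's x, y, z in cm, then the turn, a rotation vector about the tool's x, y, z in rad, then the gripper's target within -1 to 1 (shut at 1, half-way at 0, fully open at -1). A call has 1 to 20 rows; each row shifts and turns the commanded pose from where the row before left it, along the tool's axes as they then stand; what a row does not reach is not made up. A row lasts 1/10 s, in which the tool goes at most 50 mm and 8.59 degrees, less where a joint would pass 70% of its speed; a pose out of reach is approached as far as the arm can. A call is refused whole if a number of a shift passes 5 or a number of a turn 0.15, either way. A call with a gripper value outside its range is refused whole. The fingers move at their own pace and stop on an object; "force" is the grip in N (left out, the last holds). Time passes only in rows, so rows that do not move let the fingers close. It gives the time, the measured TCP pose, the force and the opening at its end, in the units of the state.
- state(): the state, without advancing time (a new reading comes with each control period).
- snapshot(name): name is "scene" or "side" or "wrist"; returns (picture, depth): 384x512x3 uint8, red, green, blue; 384x512 float32, mm along the optical axis (not along the pixel's ray), 0 where there is no reading.
- calibration(name): a dict with "K" (3x3 intrinsics, pixels), "cam_to_world" (4x4, takes a point from camera to world coordinates). Camera axes: x right, y down, z forward; pixel columns grow to the right and rows downward; lengths in mm; the calibration is good to about 2 mm. The wrist camera is an equidistant fisheye: a pixel r from the principal point sees the ray r / f radians off the axis. A picture is of the moment at which its call begins: read the wrist's pose just before it. calibration takes no time and is no camera call; for the wrist camera it gives the pose at the moment of the call.
- job_done(): hands the job in, once; it reports no verdict.
The state is a dict: "clock": time; "joints": joint angles; "joint_velocities": joint speeds; "joint_torque": joint torques, N m; "ee_pos": TCP position; "tcp_rot": TCP orientation; "contact_force": force on the tool from outside, world axes, zero at the start; "torque": the same for the moment, N m; "finger_gap": finger opening in mm.
Only numpy, scipy, OpenCV 4.12 (cv2) and the standard library are available. Lean on these libraries where they do the work, as an engineer would, in place of code of your own. Each camera call takes 0.05 s, during which the arm holds its last target.

## Task

The carrier-gas shut-off valve has tripped and its spring has thrown the lever shut. Draw the lever back by its upright black grip, past the hair-trigger catch to no more than a light touch on the stop screw, then ease it forward until the catch carries it and let go, never letting the lever fly. Then fold the clear guard fully down over the set catch without firing it, and leave everything else on the bench where it is.

Things in the scene. Friction and masses are not known exactly. Their poses are not given: they have to be found in the camera images.
- valve_base: fixed aluminium base plate, 210 x 360 x 8 mm, bolted to the bench, with the gas valve, its steel tubes and a gauge on it. Origin at the centre of the plate's underside, z up; its short side is x, its long side y. The valve stem stands at (-35, -80) mm in this frame.
- stem (a point): the upright axis of the valve stem about which the lever swings, at the underside of the lever (72 mm above the bench). Same axes as valve_base.
- lever (a joint): angle of the steel lever, rad: 0 = sprung shut, pointing along the plate's +x; grows anticlockwise from above; 1.57 = along the plate's +y. A spring pulls it towards 0, felt at the grip as 7 N when shut, 11 N when drawn; not hooked, it flies shut. Hooked it stands somewhere from 1.47 to 1.67, as the latch slide is set. Bar 22 mm wide, 7 mm thick, top 79 mm above the bench, 172 mm long.
- grip (a point): middle of the upright round grip on the lever: black, 16 mm diameter, 79 to 129 mm above the bench (this point at 104), 120 mm from the stem. Hair trigger: the hooked roller rests on the catch's raked face; the catch fires if the lever is pushed towards shut with over 5 N here beyond its own spring, if it drops on to the catch freely from over 1 mm, or if the catch is touched with half a newton.
- roller: free-running steel roller under the lever's end, 14 mm diameter, 54 to 70 mm above the bench; origin at its centre, 165 mm from the stem. As the lever is drawn it pushes the sprung catch aside (up to 4 N more at the grip), the catch drops behind it, and 4 mm farther (3 mm at the grip) it meets a rigid stop screw: feel for it with a few newtons; over 15 N on the roller is too much.
- trip: grey trip box, 140 x 47 x 74 mm, fixed on the plate, axes as valve_base; its origin lies on the plate, 165 mm from the stem along the plate's y; the box begins 28 mm farther in y. Before it runs a steel slide with the catch and stop screw, clamped up to 15 mm either way along x from here: where the catch bites differs each time and must be felt or seen. The roller comes from +x.
- guard (a joint): angle of the clear plastic guard on the trip box, rad; 0 = folded fully down over the catch, lying level; grows as it opens; about 1.57 = standing upright. A stiff hinge (about 1 N at the edge): it stays where it is left.
- guard_hinge (a point): middle of the guard's hinge axis, which runs along the trip box's x, 88 mm above the bench, 60 mm in +y and 28 mm in +x from the trip box's origin. Folded down, the guard reaches 74 mm from here towards the stem (-y), its outer face 91 mm above the bench, clear of the lever. Its plate is 140 mm long, 3 mm thick, with 12 mm skirts underneath at both ends.
- guard_tab (a point): middle of the outer face of the guard's black tab (40 x 12 x 7 mm) on its free edge, 68 mm from the hinge axis, flush with the plate's outer face; folded down, 91 mm above the bench, facing up.
- spanner: loose 130 mm spanner lying on the plate; a bystander, to be left where it is
- cap_nut: loose brass cap nut, 22 mm across, 16 mm high, on the plate; a bystander, to be left where it is
- leak_fluid: white squeeze bottle, 56 mm diameter, 150 mm high; a bystander, to be left where it is
- vial_rack: rack of small vials, 110 x 160 x 46 mm; a bystander, to be left where it is
- leak_detector: black hand-held leak detector, 150 x 55 x 28 mm, with a steel probe; a bystander, to be left where it is
- screwdriver: screwdriver, 170 mm long; a bystander, to be left where it is
- tissue_box: carton, 120 x 220 x 80 mm; a bystander, to be left where it is
- septa_jar: open clear jar, 60 mm diameter, 35 mm high; a bystander, to be left where it is

How it is judged:
By the outcome, as a careful person would: the job done as asked, in the order asked, and still so for the second after the job is handed in, with the robot touching nothing.
It also fails if it takes over 67 s, if anything falls off the work surface, if the arm or the gripper's body presses on something with over 40 N, if the wrist force passes 120 N, or if a joint passes its speed limit or range.

## Working session

There is one attempt and no reset: what is moved stays moved. The work goes in short steps, Python scripts to look and compute and a tool call to move; the robot and the scene stay as the last step left them, time stands still between calls to the robot, and variables do not carry over. Pictures are saved under pics/ and viewed, and the job is handed in when it is done.

Besides the shell and the picture viewer there is one more tool, called after "Call:" as name([rows], argument=value, ...), one row to a line, values as JSON. apply_moves: Moves the arm, as the interface text tells. Its arguments: {"type":"object","properties":{"targets":{"type":"array"},"force":{"type":"number"}},"required":["targets"]}

```bash
ls; mkdir -p pics
python3 - <<'E'
from rig import *
import cv2,numpy as np
print(state())
for n in ("scene","side","wrist"):
    c=calibration(n); print(n,np.round(c["K"],2).tolist(),np.round(c["cam_to_world"],3).tolist())
    p,d=snapshot(n); cv2.imwrite(f"pics/{n}0.png",p[:,:,::-1]); np.save(f"pics/{n}0.npy",d)
E
```

```text
pics
{'clock': 0.0, 'joints': array([-1.15111158e-01,  3.59515998e-01,  1.51142851e+00,  1.14945676e-05,
        1.27247389e+00, -1.15100305e-01]), 'joint_velocities': array([ 6.67012394e-04, -8.76131798e-04, -1.42716965e-03, -5.86463702e-04,
       -7.91236950e-04, -6.71079696e-06]), 'joint_torque': array([ 1.96551155e-03, -5.27614331e+01, -2.78626120e+01, -6.37880498e-05,
        1.32890840e-02, -2.81424428e-05]), 'ee_pos': array([5.99333201e+02, 6.68571322e-02, 2.30448513e+02]), 'tcp_rot': array([ 9.99999583e-01, -7.12085164e-06, -9.06200838e-04, -1.10300510e-04]), 'contact_force': array([-0.17707152,  0.82531209, -0.49104294]), 'torque': array([ 0.00345102, -0.03315379,  0.06735479]), 'finger_gap': 85.33939656385364}
scene [[382.15, 0.0, 259.56], [0.0, 382.15, 198.76], [0.0, 0.0, 1.0]] [[0.771, 0.536, -0.343, 997.078], [0.636, -0.643, 0.426, -517.736], [0.008, -0.547, -0.837, 1059.962], [0.0, 0.0, 0.0, 1.0]]
side [[460.73, 0.0, 251.53], [0.0, 460.73, 194.68], [0.0, 0.0, 1.0]] [[-0.709, -0.411, 0.573, -302.78], [-0.705, 0.434, -0.561, 864.402], [-0.018, -0.802, -0.597, 1037.924], [0.0, 0.0, 0.0, 1.0]]
wrist [[297.32, 0.0, 254.8], [0.0, 297.32, 194.29], [0.0, 0.0, 1.0]] [[1.0, 0.001, -0.002, 601.354], [0.001, -0.954, -0.299, 76.709], [-0.002, 0.299, -0.954, 372.987], [0.0, 0.0, 0.0, 1.0]]
```

View pics/scene0.png

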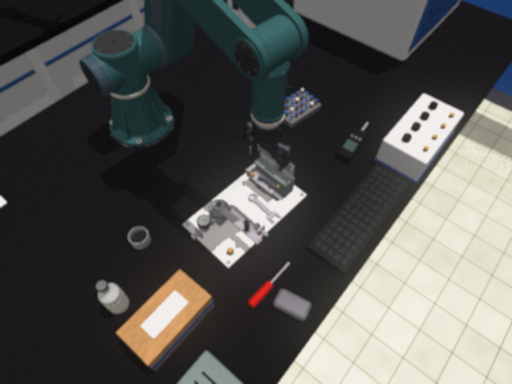

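View pics/side0.png

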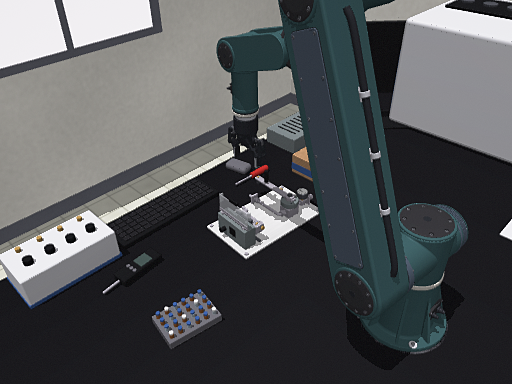

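View pics/wrist0.png

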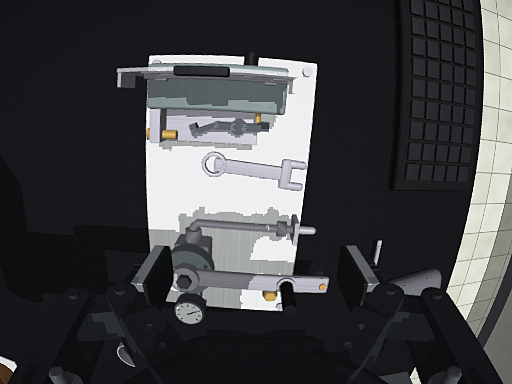

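```bash
cat > h.py <<'E'
import numpy as np,cv2
def rays(c,u,v,fish=True):
    K=c["K"];x=(np.asarray(u,float)-K[0,2]);y=(np.asarray(v,float)-K[1,2]);f=K[0,0]
    if fish:
        r=np.hypot(x,y)+1e-9;t=r/f
        return np.stack([np.tan(t)*x/r,np.tan(t)*y/r,np.ones_like(r)],-1)
    return np.stack([x/f,y/f,np.ones_like(x)],-1)
def cloud(c,d,fish=True):
    v,u=np.mgrid[:d.shape[0],:d.shape[1]]
    P=rays(c,u,v,fish)*d[...,None]
    T=c["cam_to_world"];W=P@T[:3,:3].T+T[:3,3]
    W[d<=0]=np.nan
    return W
def atz(c,u,v,z,fish=True):
    T=c["cam_to_world"];D=rays(c,u,v,fish)@T[:3,:3].T
    s=(z-T[2,3])/D[...,2]
    return T[:3,3]+D*s[...,None]
E
python3 - <<'E'
from rig import *
from h import *
c=calibration("wrist");d=np.load("pics/wrist0.npy");p=cv2.imread("pics/wrist0.png")
W=cloud(c,d)
for n,(u,v) in dict(stem=(185,282),lend=(325,284),griptop=(287,284),tab=(200,71),slide=(160,118),boxtop=(220,95),spanner=(250,168),hingeL=(150,87),cpl=(265,185)).items(): print(n,np.round(W[v,u],1))
m=(abs(W[...,2]-8)<5)&(p.min(2)>150)
m=m&(W[...,0]>400)&(W[...,0]<900)
m=cv2.morphologyEx(m.astype(np.uint8),cv2.MORPH_OPEN,np.ones((3,3)))
pts=W[m>0][:,:2].astype(np.float32)
print(cv2.minAreaRect(pts),len(pts))
for n,(u,v) in dict(tl=(150,55),tr=(317,63),).items(): print(n,np.round(atz(c,u,v,8),1))
big=cv2.resize(p[40:200,110:330],None,fx=3.6,fy=3.6,interpolation=cv2.INTER_CUBIC);cv2.imwrite("pics/w0a.png",big)
big=cv2.resize(p[200:330,130:350],None,fx=3.6,fy=3.6,interpolation=cv2.INTER_CUBIC);cv2.imwrite("pics/w0b.png",big)
E
```

```text
stem [ 520.8 -117.    92.7]
lend [ 685.6 -128.2   80.4]
griptop [ 638.3 -121.6   87.3]
tab [562.8 101.1 163.1]
slide [503.2  65.2  73.7]
boxtop [567.2  85.9  81.2]
spanner [595.   -1.5  15.6]
hingeL [495.7  97.8  80.9]
cpl [613.9 -25.6   6.9]
((558.9063720703125, -42.060638427734375), (359.8538818359375, 209.69378662109375), 85.75425720214844) 19802
tl [469.7 144.7   8. ]
tr [676.4 129.7   8. ]
```

View pics/w0a.png

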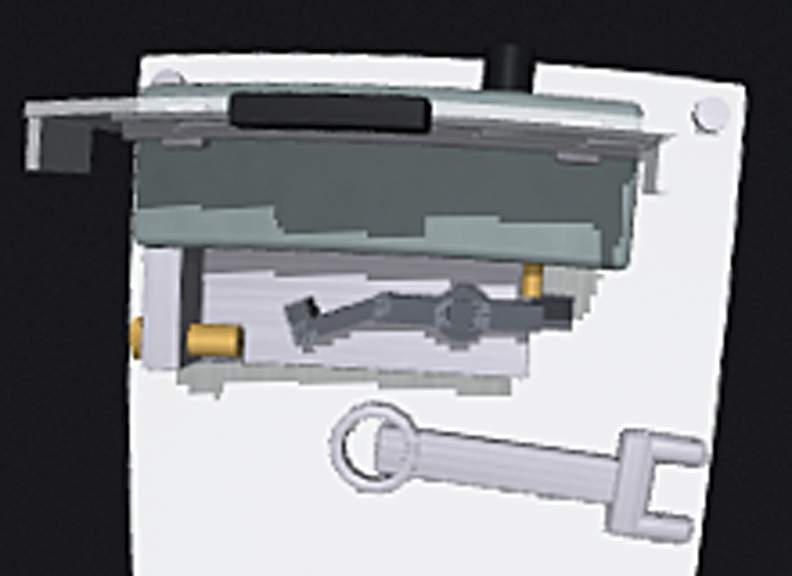

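View pics/w0b.png

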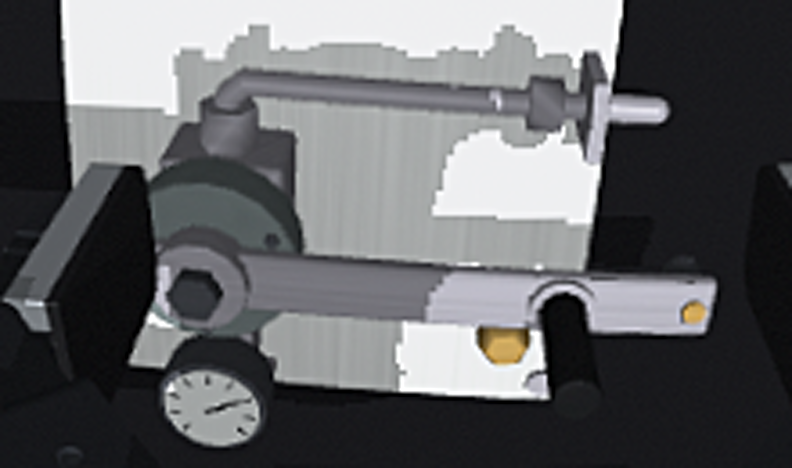

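Call:
apply_moves([
  [[1.0,3.2,0],[0,0,0],0.35],
  [[1.0,3.2,0],[0,0,0],0.35],
  [[1.0,3.2,0],[0,0,0],0.35],
  [[0.85,3.2,0],[0,0,0],0.35],
  [[0,0,0],[0,0,0.145],0.35],
  [[0,0,0],[0,0,0.145],0.35],
  [[0,0,0],[0,0,0.145],0.35],
  [[0,0,0],[0,0,0.145],0.35],
  [[0,0,0],[0,0,0.145],0.35],
  [[0,0,0],[0,0,0.145],0.35],
  [[0,0,0],[0,0,0.145],0.35],
  [[0,0,0],[0,0,0.145],0.35],
  [[0,0,0],[0,0,0.145],0.35],
  [[0,0,0],[0,0,0.145],0.35],
  [[0,0,0],[0,0,0.145],0.35],
  [[0,0,0],[0,0,0.05],0.35],
  [[0,0,0],[0,0,0],0.35],
], force=80)

```text
clock: 1.85
ee_pos: [638.2, -127.9, 230.9]
tcp_rot: [-0.68, 0.733, 0.0, -0.0]
contact_force: [-0.2, 0.7, -0.2]
finger_gap: 28.0
```

```bash
cat > st.py <<'E'
from rig import *
import numpy as np
from scipy.spatial.transform import Rotation as R
c=np.array([518.1,-119.3]);yaw=-0.0742
def show():
    s=state();p=s["ee_pos"];M=R.from_quat(s["tcp_rot"]).as_matrix()
    d=p[:2]-c;phi=np.arctan2(d[1],d[0])-yaw
    tx=np.arctan2(M[1,0],M[0,0])
    F=M.T@s["contact_force"]
    print("t %.2f p %s txyaw %.3f tilt %.3f | rho %.1f ang %.4f toolx-ang %.4f | Ftool %s gap %.1f"%(s["clock"],np.round(p,2),tx,np.arccos(-M[2,2]),np.hypot(*d),phi,tx+np.pi/2-yaw,np.round(F,2),s["finger_gap"]))
    return s
if __name__=="__main__": print(np.round(show()["joints"],3))
E
python3 - <<'E'
from st import *; from h import *
show()
c=calibration("wrist");p,d=snapshot("wrist");cv2.imwrite("pics/w1.png",p[:,:,::-1]);np.save("pics/w1.npy",d)
import pickle;pickle.dump(c,open("pics/w1.pkl","wb"))
E
```

```text
t 1.85 p [ 638.23 -127.93  230.89] txyaw -1.645 tilt 0.001 | rho 120.4 ang 0.0025 toolx-ang -0.0003 | Ftool [-0.72  0.27  0.21] gap 28.0
```

View pics/w1.png

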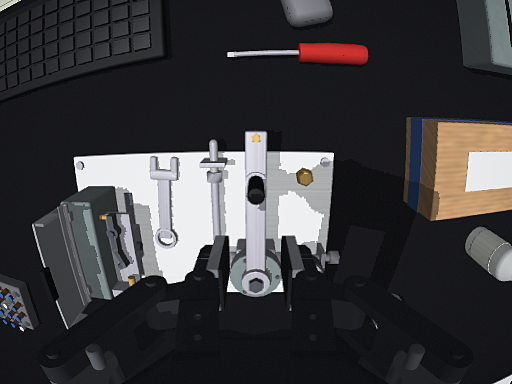

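Run:
```python
from h import *; import pickle
c=pickle.load(open("pics/w1.pkl","rb"));d=np.load("pics/w1.npy")
W=cloud(c,d)
sub=W[165:212,235:280]
m=(sub[...,2]>122)
q=sub[m];print(len(q),q.min(0),q.max(0),q.mean(0))
v,u=np.nonzero(m);print(u.min()+235,u.max()+235,v.min()+165,v.max()+165)
# stem
s=W[265:300,238:275];
for lo,hi in((76,84),(84,90),(90,100)):
  m=(s[...,2]>lo)&(s[...,2]<hi);print(lo,s[m].mean(0) if m.any() else None,m.sum(),s[m].min(0),s[m].max(0))
# lever bar edges
for row in (145,160,215,230):
  r=W[row];k=[(u) for u in range(225,290) if 72<r[u,2]<84];print(row,k[0],k[-1],np.round(r[k[0]],1),np.round(r[k[-1]],1))
```

```text
270 [ 630.31538994 -135.69181451  122.0017127 ] [ 645.19717434 -120.56109508  130.95375398] [ 638.53985643 -128.10373614  128.15798382]
247 264 186 204
76 [ 530.03364654 -119.8434803    80.45984305] 224 [ 498.12879653 -135.78537572   76.21049992] [ 540.33073675 -103.99601708   83.99667106]
84 [ 520.9307002  -120.25333116   85.26110133] 316 [ 501.74437984 -135.50085326   84.00113295] [ 535.20412853 -103.5557933    89.92399262]
90 [ 518.45774232 -119.35459546   91.7881387 ] 146 [ 508.0830668  -127.13963867   90.08250962] [ 526.81475112 -111.77768427   94.07298942]
145 245 266 [ 675.9 -120.6   78. ] [ 674.3 -141.5   77.6]
160 245 266 [ 660.6 -119.4   78.2] [ 658.9 -140.5   77.5]
215 245 265 [ 601.1 -114.4   77.3] [ 599.7 -135.7   77.7]
230 245 265 [ 582.9 -112.8   75.8] [ 582.1 -134.6   77.6]
```

Call:
apply_moves([
  [[0,0,2.5],[0,0,0],0.35],
  [[0,0,2.5],[0,0,0],0.35],
  [[0,0,2.5],[0,0,0],0.35],
  [[0,0,2.5],[0,0,0],0.35],
  [[0,0,2.5],[0,0,0],0.35],
  [[0,0,1.8],[0,0,0],0.35],
  [[0,0,0],[0,0,0],0.35],
  [[0,0,0],[0,0,0],0.35],
])

```text
clock: 2.7
ee_pos: [638.4, -128.0, 88.3]
tcp_rot: [-0.681, 0.733, 0.0, -0.0]
contact_force: [1.0, -0.6, -0.1]
finger_gap: 27.9
```

```bash
python3 st.py
python3 - <<'E'
from st import *; from h import *
c=calibration("wrist");p,d=snapshot("wrist");cv2.imwrite("pics/w2.png",cv2.resize(p[100:,100:412,::-1],None,fx=2,fy=2))
E
```

```text
t 2.70 p [ 638.41 -127.98   88.29] txyaw -1.644 tilt 0.001 | rho 120.6 ang 0.0022 toolx-ang 0.0008 | Ftool [ 0.5  -1.01  0.1 ] gap 27.9
[-0.304  0.575  1.532  0.     1.035  1.34 ]
```

View pics/w2.png

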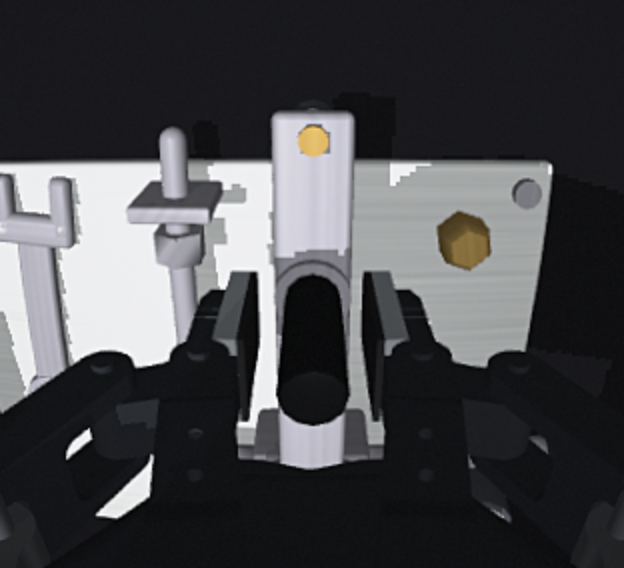

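Call:
apply_moves([
  [[-0.2,0,0],[0,0,0],0.35],
  [[-0.2,0,0],[0,0,0],0.35],
  [[-0.1,0,0],[0,0,0],0.35],
  [[-0.1,0,0],[0,0,0],0.35],
  [[-0.24,0.016,0],[0,0,-0.02],0.35],
  [[-0.24,0.016,0],[0,0,-0.02],0.35],
  [[-0.48,0.034,0],[0,0,-0.04],0.35],
  [[-0.48,0.034,0],[0,0,-0.04],0.35],
  [[-0.48,0.034,0],[0,0,-0.04],0.35],
])

```text
clock: 3.65
ee_pos: [638.3, -104.9, 89.0]
tcp_rot: [0.738, -0.675, 0.002, 0.001]
contact_force: [-1.3, -7.7, 2.7]
finger_gap: 27.6
```

```bash
python3 st.py
```

```text
t 3.65 p [ 638.28 -104.86   89.03] txyaw -1.483 tilt 0.004 | rho 121.0 ang 0.1938 toolx-ang 0.1622 | Ftool [ 7.53  2.01 -2.71] gap 27.6
[-0.268  0.568  1.544 -0.003  1.027  1.217]
```

Call:
apply_moves([
  [[-0.6,0.045,0],[0,0,-0.05],0.35],
  [[-0.6,0.045,0],[0,0,-0.05],0.35],
  [[-0.6,0.045,0],[0,0,-0.05],0.35],
  [[-0.6,0.045,0],[0,0,-0.05],0.35],
  [[-0.6,0.045,0],[0,0,-0.05],0.35],
  [[-0.6,0.045,0],[0,0,-0.05],0.35],
  [[-0.6,0.045,0],[0,0,-0.05],0.35],
  [[-0.6,0.045,0],[0,0,-0.05],0.35],
  [[-0.6,0.045,0],[0,0,-0.05],0.35],
  [[-0.6,0.045,0],[0,0,-0.05],0.35],
])

```text
clock: 4.65
ee_pos: [617.4, -49.8, 89.1]
tcp_rot: [0.882, -0.472, 0.003, 0.001]
contact_force: [3.4, -8.7, -1.4]
finger_gap: 27.6
```

```bash
python3 st.py
```

```text
t 4.65 p [617.37 -49.79  89.07] txyaw -0.982 tilt 0.005 | rho 121.2 ang 0.6850 toolx-ang 0.6626 | Ftool [9.12 2.01 1.45] gap 27.6
[-0.19   0.535  1.612 -0.003  0.99   0.794]
```

Call:
apply_moves([
  [[-0.6,0.045,0],[0,0,-0.05],0.35],
  [[-0.6,0.045,0],[0,0,-0.05],0.35],
  [[-0.6,0.045,0],[0,0,-0.05],0.35],
  [[-0.6,0.045,0],[0,0,-0.05],0.35],
  [[-0.6,0.045,0],[0,0,-0.05],0.35],
  [[-0.6,0.045,0],[0,0,-0.05],0.35],
  [[-0.6,0.045,0],[0,0,-0.05],0.35],
  [[-0.6,0.045,0],[0,0,-0.05],0.35],
  [[-0.6,0.045,0],[0,0,-0.05],0.35],
  [[-0.6,0.045,0],[0,0,-0.05],0.35],
  [[-0.6,0.045,0],[0,0,-0.05],0.35],
  [[-0.6,0.045,0],[0,0,-0.05],0.35],
  [[0,0,0],[0,0,0],0.35],
])

```text
clock: 5.95
ee_pos: [562.3, -5.8, 89.2]
tcp_rot: [0.982, -0.19, 0.004, -0.0]
contact_force: [10.0, -2.8, -7.0]
finger_gap: 27.9
```

```bash
cat > cam.py <<'E'
from st import *; from h import *
import sys,pickle
n=sys.argv[1]
show()
c=calibration("wrist");p,d=snapshot("wrist");cv2.imwrite("pics/%s.png"%n,cv2.resize(p[60:360,60:440,::-1],None,fx=2,fy=2,interpolation=cv2.INTER_CUBIC))
np.save("pics/%s.npy"%n,d);pickle.dump(c,open("pics/%s.pkl"%n,"wb"))
E
python3 cam.py w3
```

```text
t 5.95 p [562.27  -5.83  89.17] txyaw -0.383 tilt 0.008 | rho 121.8 ang 1.2738 toolx-ang 1.2617 | Ftool [10.27 -1.08  7.06] gap 27.9
```

View pics/w3.png

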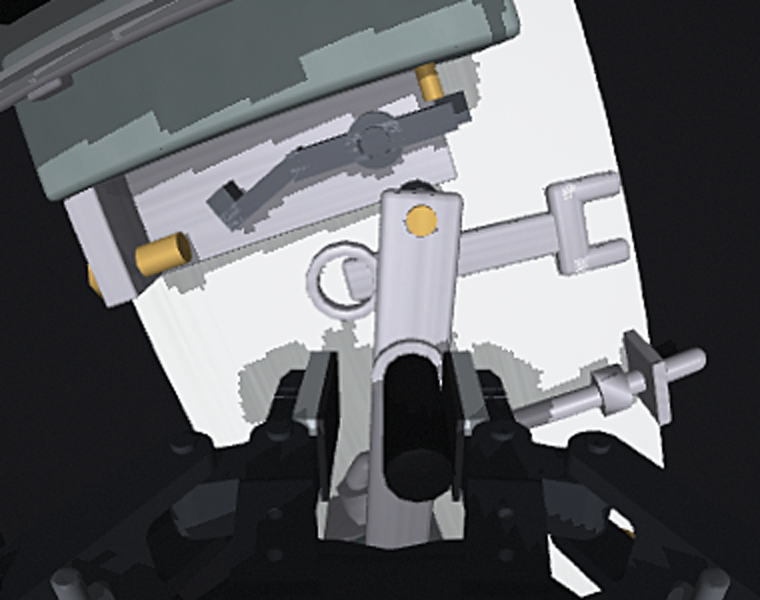

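Run:
```python
from h import *; import pickle
c=pickle.load(open("pics/w3.pkl","rb"));d=np.load("pics/w3.npy")
W=cloud(c,d)
st=np.array([518.1,-119.3]);y=-.0742;Rm=np.array([[np.cos(y),-np.sin(y)],[np.sin(y),np.cos(y)]])
def loc(P): q=(P[:2]-st)@Rm; return np.round([*q,P[2],np.arctan2(q[1],q[0])],3)
for n,(u,v) in dict(screwtip_top=(183,240),tipmid=(186,248),tipin=(178,252),nose=(222,218),noselow=(236,226),noseL=(212,205),levtip=(421,220),grip=(418,475)).items():
    print(n,loc(W[60+v//2,60+u//2]))
```

```text
screwtip_top [-13.096 167.088  62.061   1.649]
tipmid [-13.592 164.066  60.303   1.653]
tipin [-13.891 164.664  66.557   1.655]
nose [  3.807 170.052  68.131   1.548]
noselow [  6.756 166.419  67.559   1.53 ]
noseL [  2.361 174.847  67.854   1.557]
levtip [ 57.819 154.599  80.383   1.213]
grip [ 42.244 113.177 128.609   1.214]
```

Call:
apply_moves([
  [[-0.6,0.045,0],[0,0,-0.05],0.35],
  [[-0.6,0.045,0],[0,0,-0.05],0.35],
  [[-0.6,0.045,0],[0,0,-0.05],0.35],
  [[-0.6,0.045,0],[0,0,-0.05],0.35],
  [[-0.36,0.025,0],[0,0,-0.03],0.35],
  [[-0.24,0.016,0],[0,0,-0.02],0.35],
  [[0,0,0],[0,0,0],0.35],
])

```text
clock: 6.7
ee_pos: [534.2, 1.4, 89.3]
tcp_rot: [0.998, -0.067, 0.005, -0.001]
contact_force: [11.3, 4.7, -8.4]
finger_gap: 27.8
```

```bash
python3 cam.py w4
```

```text
t 6.70 p [534.22   1.41  89.35] txyaw -0.135 tilt 0.010 | rho 121.8 ang 1.5123 toolx-ang 1.5101 | Ftool [10.48 -6.17  8.48] gap 27.8
```

View pics/w4.png

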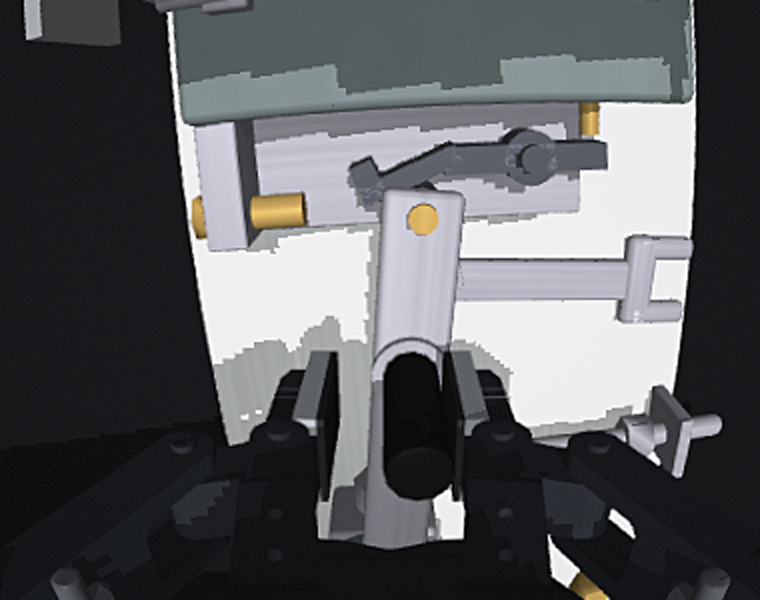

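Call:
apply_moves([
  [[-0.24,-0.03,0.05],[0,0,-0.02],0.35],
  [[-0.24,-0.03,0.05],[0,0,-0.02],0.35],
  [[-0.12,-0.03,0.05],[0,0,-0.01],0.35],
  [[0,0,0],[0,0,0],0.35],
])

```text
clock: 7.15
ee_pos: [530.6, 1.7, 89.1]
tcp_rot: [0.999, -0.042, 0.007, 0.0]
contact_force: [12.5, 0.0, -0.1]
finger_gap: 27.9
```

```bash
python3 st.py
```

```text
t 7.15 p [530.55   1.69  89.08] txyaw -0.085 tilt 0.014 | rho 121.6 ang 1.5424 toolx-ang 1.5603 | Ftool [12.44 -1.08  0.23] gap 27.9
[-1.270e-01  4.300e-01  1.823e+00  1.000e-03  8.750e-01 -4.300e-02]
```

Call:
apply_moves([
  [[-0.15,0.01,0],[0,0,-0.0125],0.35],
  [[-0.15,0.01,0],[0,0,-0.0125],0.35],
  [[-0.15,0.01,0],[0,0,-0.0125],0.35],
  [[0,0,0],[0,0,0],0.35],
])

```text
clock: 7.55
ee_pos: [526.0, 2.1, 89.1]
tcp_rot: [1.0, -0.024, 0.007, 0.0]
contact_force: [11.8, 2.5, 0.9]
finger_gap: 27.6
```

```bash
python3 st.py
```

```text
t 7.55 p [526.03   2.09  89.11] txyaw -0.047 tilt 0.014 | rho 121.6 ang 1.5798 toolx-ang 1.5975 | Ftool [11.66 -3.06 -0.77] gap 27.6
[-0.128  0.425  1.832  0.002  0.87  -0.082]
```

Call:
apply_moves([
  [[-0.15,0.01,0],[0,0,-0.0125],0.35],
  [[-0.15,0.01,0],[0,0,-0.0125],0.35],
  [[0,0,0],[0,0,0],0.35],
])

```text
clock: 7.85
ee_pos: [522.9, 2.3, 89.1]
tcp_rot: [1.0, -0.011, 0.007, 0.0]
contact_force: [12.2, 2.8, 1.8]
finger_gap: 27.9
```

```bash
python3 cam.py w5
```

```text
t 7.85 p [522.86   2.3   89.07] txyaw -0.023 tilt 0.014 | rho 121.7 ang 1.6059 toolx-ang 1.6225 | Ftool [12.14 -3.04 -1.68] gap 27.9
```

View pics/w5.png

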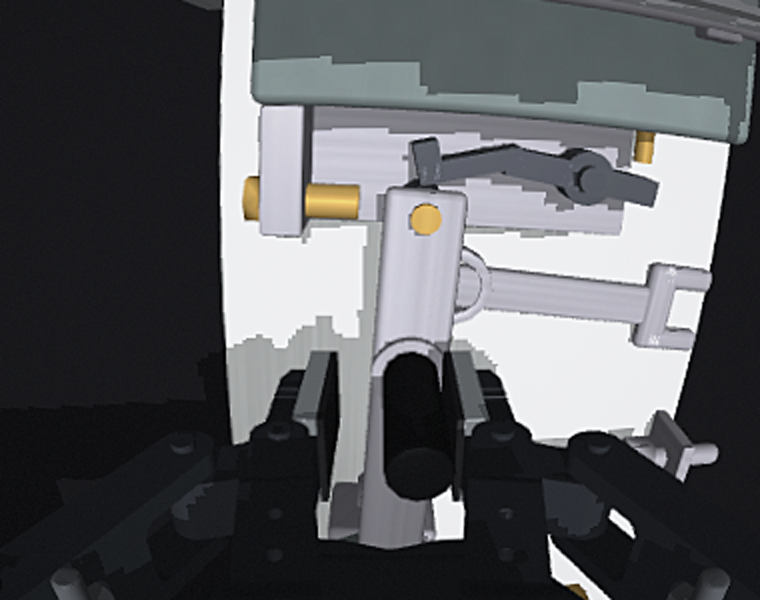

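Call:
apply_moves([
  [[-0.12,0.008,0],[0,0,-0.01],0.35],
  [[-0.12,0.008,0],[0,0,-0.01],0.35],
  [[0,0,0],[0,0,0],0.35],
])

```text
clock: 8.2
ee_pos: [519.9, 2.5, 89.1]
tcp_rot: [1.0, -0.001, 0.006, -0.0]
contact_force: [9.8, 4.4, 3.9]
finger_gap: 27.8
```

Call:
apply_moves([
  [[-0.1,0.008,0],[0,0,-0.008],0.35],
  [[-0.1,0.008,0],[0,0,-0.008],0.35],
  [[0,0,0],[0,0,0],0.35],
])

```text
clock: 8.5
ee_pos: [517.7, 2.5, 89.0]
tcp_rot: [1.0, 0.007, 0.006, -0.0]
contact_force: [10.2, 4.3, 2.7]
finger_gap: 27.8
```

```bash
python3 cam.py w6
```

```text
t 8.50 p [517.68   2.5   89.02] txyaw 0.013 tilt 0.013 | rho 121.8 ang 1.6485 toolx-ang 1.6583 | Ftool [10.34 -4.18 -2.59] gap 27.8
```

View pics/w6.png

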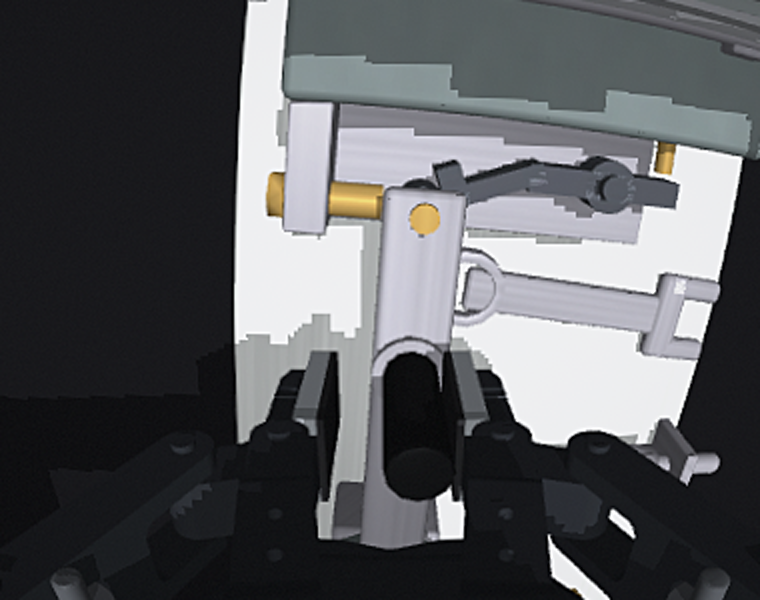

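Call:
apply_moves([
  [[-0.06,0.004,0],[0,0,-0.005],0.35],
  [[0,0,0],[0,0,0],0.35],
])

```text
clock: 8.75
ee_pos: [517.6, 2.4, 89.0]
tcp_rot: [1.0, 0.009, 0.007, -0.0]
contact_force: [11.0, 4.8, 1.6]
finger_gap: 27.5
```

Call:
apply_moves([
  [[-0.06,0.004,0],[0,0,-0.005],0.35],
  [[0,0,0],[0,0,0],0.35],
])

```text
clock: 8.95
ee_pos: [517.1, 2.4, 89.0]
tcp_rot: [1.0, 0.012, 0.007, -0.0]
contact_force: [12.1, 5.0, 1.1]
finger_gap: 28.1
```

```bash
python3 st.py
```

```text
t 8.95 p [517.09   2.44  89.05] txyaw 0.023 tilt 0.014 | rho 121.7 ang 1.6533 toolx-ang 1.6680 | Ftool [12.19 -4.75 -0.97] gap 28.1
[-0.131  0.415  1.851  0.003  0.862 -0.156]
```

Call:
apply_moves([
  [[-0.06,0.004,0],[0,0,-0.005],0.35],
  [[0,0,0],[0,0,0],0.35],
])

```text
clock: 9.15
ee_pos: [516.5, 2.4, 89.1]
tcp_rot: [1.0, 0.014, 0.007, -0.0]
contact_force: [11.9, 5.3, 1.5]
finger_gap: 27.6
```

```bash
python3 cam.py w7
```

```text
t 9.15 p [516.55   2.43  89.05] txyaw 0.028 tilt 0.014 | rho 121.7 ang 1.6577 toolx-ang 1.6731 | Ftool [12.02 -4.97 -1.32] gap 27.6
```

View pics/w7.png

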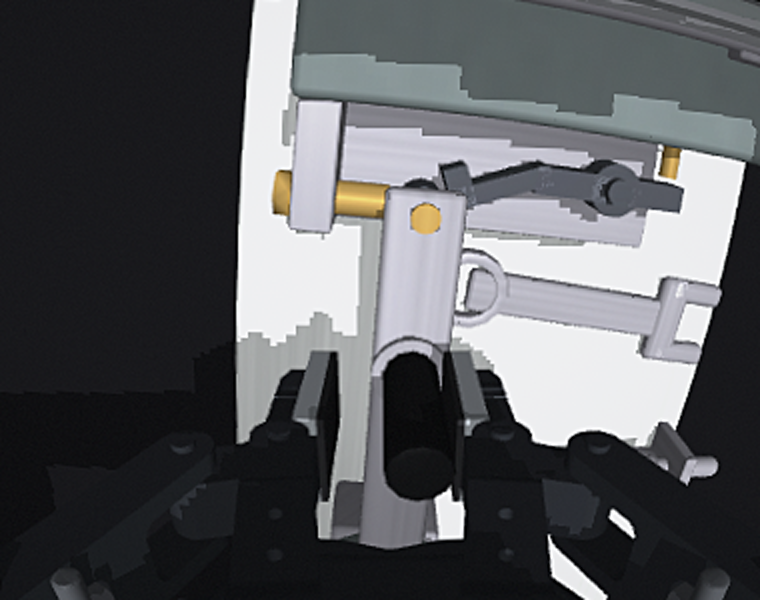

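Call:
apply_moves([
  [[0,-0.06,0],[0,0,0],0.35],
  [[0.03,-0.06,0],[0,0,0],0.35],
  [[0.03,0,0],[0,0,0],0.35],
  [[0.03,0,0],[0,0,0],0.35],
  [[0.03,0,0],[0,0,0],0.35],
  [[0,0,0],[0,0,0],0.35],
])

```text
clock: 9.8
ee_pos: [517.6, 2.4, 89.0]
tcp_rot: [1.0, 0.014, 0.007, 0.001]
contact_force: [10.6, -0.6, 1.4]
finger_gap: 27.4
```

```bash
python3 st.py
```

```text
t 9.80 p [517.59   2.42  89.03] txyaw 0.029 tilt 0.013 | rho 121.7 ang 1.6492 toolx-ang 1.6735 | Ftool [10.57  0.87 -1.22] gap 27.4
[-1.29e-01  4.16e-01  1.85e+00  1.00e-03  8.62e-01 -1.58e-01]
```

Call:
apply_moves([
  [[0.03,0,0],[0,0,0],0.35],
  [[0.03,0,0],[0,0,0],0.35],
  [[0,0,0],[0,0,0],0.35],
])

```text
clock: 10.1
ee_pos: [517.7, 2.4, 89.0]
tcp_rot: [1.0, 0.014, 0.006, 0.001]
contact_force: [9.4, 0.1, 3.2]
finger_gap: 27.6
```

```bash
python3 st.py
```

```text
t 10.10 p [517.67   2.4   89.  ] txyaw 0.029 tilt 0.013 | rho 121.7 ang 1.6486 toolx-ang 1.6735 | Ftool [ 9.46  0.22 -3.05] gap 27.6
[-0.129  0.416  1.849  0.     0.864 -0.158]
```

Call:
apply_moves([
  [[0.03,0,0],[0,0,0],0.35],
  [[0.03,0,0],[0,0,0],0.35],
  [[0,0,0],[0,0,0],0.35],
])

```text
clock: 10.4
ee_pos: [517.7, 2.4, 89.0]
tcp_rot: [1.0, 0.014, 0.006, 0.001]
contact_force: [7.7, -1.3, 3.6]
finger_gap: 28.1
```

```bash
python3 st.py
```

```text
t 10.40 p [517.71   2.4   88.98] txyaw 0.029 tilt 0.012 | rho 121.7 ang 1.6482 toolx-ang 1.6736 | Ftool [ 7.66  1.55 -3.51] gap 28.1
[-0.129  0.417  1.848  0.     0.865 -0.158]
```

Call:
apply_moves([
  [[0.03,0,0],[0,0,0],0.35],
  [[0.03,0,0],[0,0,0],0.35],
  [[0.03,0,0],[0,0,0],0.35],
  [[0,0,0],[0,0,0],0.35],
])

```text
clock: 10.8
ee_pos: [517.8, 2.5, 88.8]
tcp_rot: [1.0, 0.014, 0.005, 0.001]
contact_force: [6.2, -1.4, 5.6]
finger_gap: 27.9
```

```bash
python3 st.py
```

```text
t 10.80 p [517.76   2.51  88.81] txyaw 0.029 tilt 0.010 | rho 121.8 ang 1.6478 toolx-ang 1.6736 | Ftool [ 6.19  1.6  -5.52] gap 27.9
[-0.129  0.418  1.847  0.     0.867 -0.157]
```

Call:
apply_moves([
  [[0.03,0,0],[0,0,0],0.35],
  [[0.03,0,0],[0,0,0],0.35],
  [[0.03,0,0],[0,0,0],0.35],
  [[0,0,0],[0,0,0],0.35],
])

```text
clock: 11.2
ee_pos: [517.7, 2.7, 88.5]
tcp_rot: [1.0, 0.014, 0.004, 0.001]
contact_force: [5.5, -1.4, 4.4]
finger_gap: 27.5
```

```bash
python3 cam.py w8
```

```text
t 11.20 p [517.74   2.68  88.48] txyaw 0.029 tilt 0.008 | rho 122.0 ang 1.6479 toolx-ang 1.6736 | Ftool [ 5.47  1.53 -4.36] gap 27.5
```

View pics/w8.png

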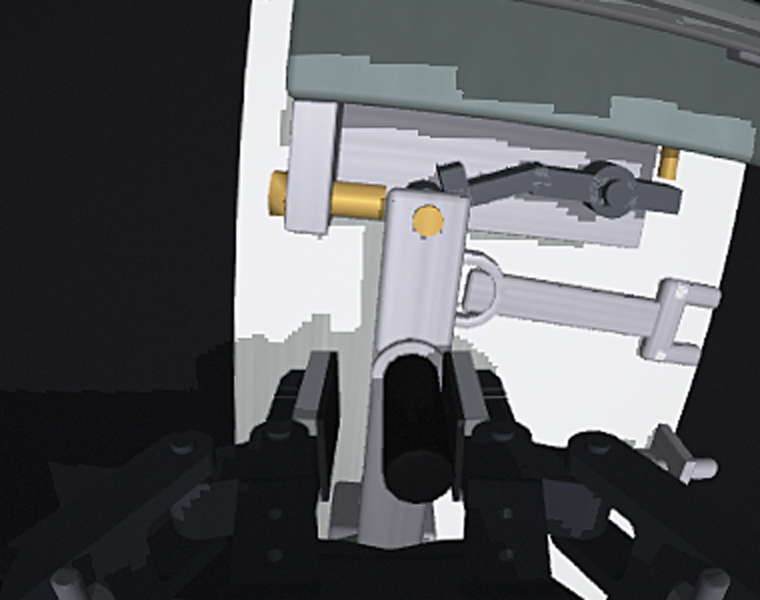

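Call:
apply_moves([
  [[0.03,0,0],[0,0,0],0.35],
  [[0.03,0,0],[0,0,0],0.35],
  [[0.03,0,0],[0,0,0],0.35],
  [[0.03,0,0],[0,0,0],0.35],
  [[0,0,0],[0,0,0],0.35],
])

```text
clock: 11.75
ee_pos: [517.7, 2.9, 88.0]
tcp_rot: [1.0, 0.014, 0.003, 0.0]
contact_force: [6.2, -0.7, 5.5]
finger_gap: 27.9
```

```bash
python3 st.py
```

```text
t 11.75 p [517.69   2.92  87.99] txyaw 0.029 tilt 0.006 | rho 122.2 ang 1.6484 toolx-ang 1.6736 | Ftool [ 6.2   0.86 -5.47] gap 27.9
[-0.128  0.421  1.845  0.     0.871 -0.157]
```

Call:
apply_moves([
  [[0.03,0,0],[0,0,0],0.35],
  [[0.03,0,0],[0,0,0],0.35],
  [[0.03,0,0],[0,0,0],0.35],
  [[0.03,0,0],[0,0,0],0.35],
  [[0,0,0],[0,0,0],0.35],
])

```text
clock: 12.25
ee_pos: [517.6, 3.1, 87.5]
tcp_rot: [1.0, 0.014, 0.002, 0.0]
contact_force: [5.3, -0.6, 4.0]
finger_gap: 27.7
```

```bash
python3 st.py
```

```text
t 12.25 p [517.65   3.13  87.5 ] txyaw 0.029 tilt 0.003 | rho 122.4 ang 1.6487 toolx-ang 1.6735 | Ftool [ 5.26  0.8  -3.98] gap 27.7
[-0.128  0.422  1.843  0.     0.873 -0.156]
```

Call:
apply_moves([
  [[0.03,0,0],[0,0,0],0.35],
  [[0.03,0,0],[0,0,0],0.35],
  [[0.03,0,0],[0,0,0],0.35],
  [[0.03,0,0],[0,0,0],0.35],
  [[0,0,0],[0,0,0],0.35],
])

```text
clock: 12.75
ee_pos: [517.6, 3.3, 87.0]
tcp_rot: [1.0, 0.014, 0.001, 0.0]
contact_force: [5.8, 0.2, 3.6]
finger_gap: 28.0
```

```bash
python3 st.py
```

```text
t 12.75 p [517.56   3.3   86.98] txyaw 0.029 tilt 0.001 | rho 122.6 ang 1.6494 toolx-ang 1.6735 | Ftool [ 5.84 -0.06 -3.55] gap 28.0
[-0.127  0.424  1.842  0.     0.875 -0.156]
```

Call:
apply_moves([
  [[0.05,0,0],[0,0,0],0.35],
  [[0.05,0,0],[0,0,0],0.35],
  [[0.05,0,0],[0,0,0],0.35],
  [[0.05,0,0],[0,0,0],0.35],
])

```text
clock: 13.15
ee_pos: [517.6, 3.6, 86.3]
tcp_rot: [1.0, 0.014, -0.001, -0.0]
contact_force: [1.5, -0.2, 0.9]
finger_gap: 28.0
```

```bash
python3 cam.py w9
```

```text
t 13.15 p [517.63   3.59  86.26] txyaw 0.029 tilt 0.003 | rho 122.9 ang 1.6488 toolx-ang 1.6735 | Ftool [ 1.52  0.24 -0.92] gap 28.0
```

View pics/w9.png

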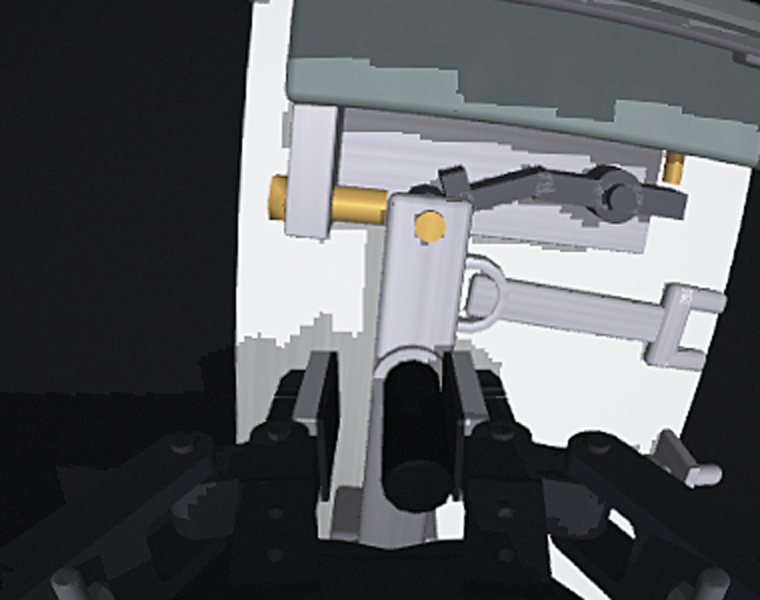

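Call:
apply_moves([
  [[0.08,0,0],[0,0,0],0.35],
  [[0.08,0,0],[0,0,0],0.35],
  [[0.08,0,0],[0,0,0],0.35],
])

```text
clock: 13.5
ee_pos: [520.2, 3.6, 86.3]
tcp_rot: [1.0, 0.014, -0.001, -0.0]
contact_force: [-0.4, -0.5, -0.1]
finger_gap: 27.7
```

```bash
python3 st.py
```

```text
t 13.50 p [520.18   3.63  86.26] txyaw 0.029 tilt 0.002 | rho 122.9 ang 1.6281 toolx-ang 1.6735 | Ftool [-0.43  0.48  0.06] gap 27.7
[-0.126  0.429  1.834 -0.     0.881 -0.154]
```

Call:
apply_moves([
  [[0.1,0,0],[0,0,0],0.35],
  [[0.1,0,0],[0,0,0],0.35],
  [[0,0,0],[0,0,0],0.35],
])

```text
clock: 13.8
ee_pos: [523.5, 3.5, 86.7]
tcp_rot: [1.0, 0.014, -0.0, -0.0]
contact_force: [-0.5, -0.9, -0.5]
finger_gap: 27.7
```

```bash
python3 cam.py w10
```

```text
t 13.80 p [523.46   3.51  86.74] txyaw 0.028 tilt 0.000 | rho 122.9 ang 1.6014 toolx-ang 1.6735 | Ftool [-0.53  0.86  0.47] gap 27.7
```

View pics/w10.png

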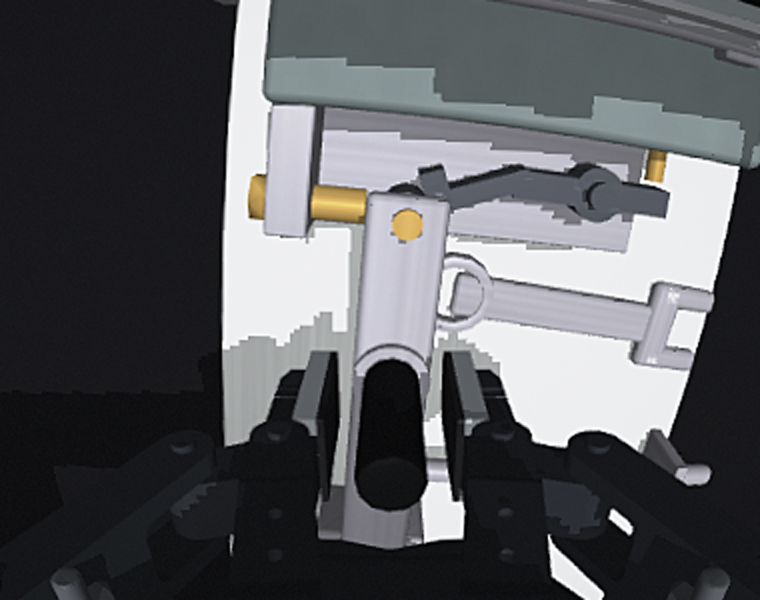

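Call:
apply_moves([
  [[0,0,-0.5],[0,0,0],0.35],
  [[0,0,-1.0],[0,0,0],0.35],
  [[0,0,-2.0],[0,0,0],0.35],
  [[0,0,-3.0],[0,0,0],0.35],
  [[0,0,-3.0],[0,0,0],0.35],
  [[0,0,-3.0],[0,0,0],0.35],
  [[0,0,-3.0],[0,0,0],0.35],
  [[0,0,0],[0,0,0.05],1],
  [[0,0,0],[0,0,0.05],1],
])

```text
clock: 14.75
ee_pos: [524.2, 3.4, 244.2]
tcp_rot: [0.999, -0.037, 0.002, 0.0]
contact_force: [-0.4, 0.2, 0.1]
finger_gap: 1.0
```

Run:
```python
from st import *; from h import *
show()
c=calibration("wrist");p,d=snapshot("wrist");cv2.imwrite("pics/w11.png",p[:,:,::-1])
W=cloud(c,d)
st=np.array([518.1,-119.3]);y=-.0742;Rm=np.array([[np.cos(y),-np.sin(y)],[np.sin(y),np.cos(y)]])
Q=W.copy();Q[...,:2]=(W[...,:2]-st)@Rm
m=(Q[...,2]>140)&(Q[...,2]<175)&(Q[...,1]>190)&(Q[...,1]<260)
q=Q[m];print(len(q),q.min(0),q.max(0))
pp=p.max(2)<60
q=Q[m&pp];print("dark",len(q),np.percentile(q,[3,50,97],axis=0))
m=(Q[...,2]>122)&(Q[...,2]<135)&(abs(Q[...,0])<30)&(abs(Q[...,1]-120)<20);print("grip",Q[m].mean(0),m.sum())
```

```text
t 14.75 p [524.23   3.41 244.24] txyaw -0.073 tilt 0.004 | rho 122.9 ang 1.5951 toolx-ang 1.5716 | Ftool [-0.43 -0.18 -0.11] gap 1.0
1315 [-42.46495206 212.30176548 140.01797462] [ 98.1602235  227.86989284 164.08722248]
dark 513 [[  8.82530107 220.33594656 148.11877277]
 [ 28.77664601 223.32657178 161.63290291]
 [ 93.03184942 226.8996704  163.13843424]]
grip [ -1.7116467  121.0158459  128.30852137] 240
```

View pics/w11.png

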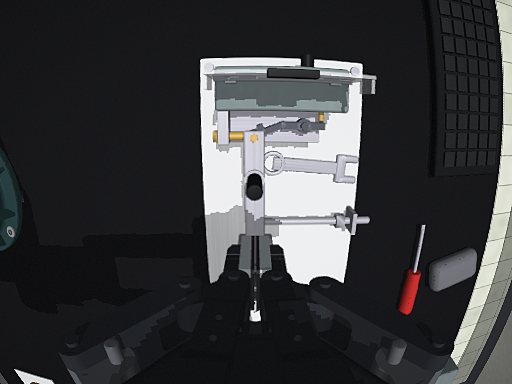

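Call:
apply_moves([
  [[0.9,-3.3,0],[0,0,0],1],
  [[0.9,-3.3,0],[0,0,0],1],
  [[0.9,-3.3,0],[0,0,0],1],
  [[0.8,-3.3,0],[0,0,0],1],
  [[0,0,0],[0,0,0],1],
  [[0,0,3],[0,0,0],1],
  [[0,0,3],[0,0,0],1],
  [[0,0,3],[0,0,0],1],
  [[0,0,0],[0,0,0],1],
  [[0,0,0],[0,0,0],1],
])

```text
clock: 15.8
ee_pos: [567.4, 132.2, 152.2]
tcp_rot: [0.999, -0.036, -0.001, 0.0]
contact_force: [-0.7, 0.3, 0.4]
finger_gap: -0.3
```

```bash
cat > sf.py <<'E'
from st import *; from h import *
def sf():
    s=show();y=yaw;Rm=np.array([[np.cos(y),-np.sin(y)],[np.sin(y),np.cos(y)]])
    q=(s["ee_pos"][:2]-c)@Rm;print("stemframe",np.round(q,1),round(s["ee_pos"][2],1))
if __name__=="__main__":
    import sys
    sf()
    if len(sys.argv)>1:
        p,d=snapshot("scene");cv2.imwrite("pics/%ss.png"%sys.argv[1],cv2.resize(p[100:290,170:400,::-1],None,fx=2.5,fy=2.5,interpolation=cv2.INTER_CUBIC))
        p,d=snapshot("wrist");cv2.imwrite("pics/%s.png"%sys.argv[1],p[:,:,::-1])
E
python3 sf.py w12
```

```text
t 15.80 p [567.39 132.2  152.19] txyaw -0.071 tilt 0.001 | rho 256.3 ang 1.4515 toolx-ang 1.5736 | Ftool [-0.73 -0.3  -0.41] gap -0.3
stemframe [ 30.5 254.5] 152.2
```

View pics/w12s.png

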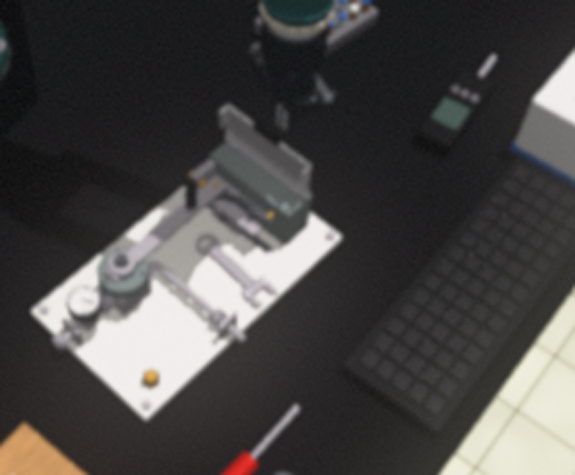

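View pics/w12.png

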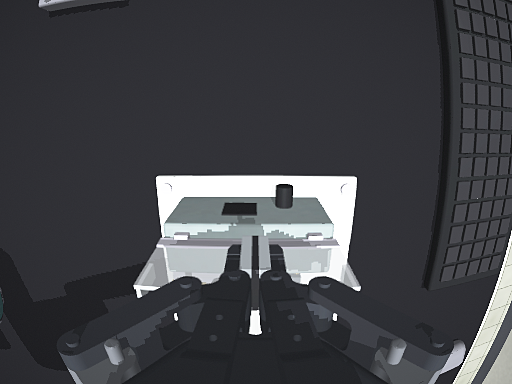

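Call:
apply_moves([
  [[0,0.8,0],[0,0,0],1],
  [[0,0.75,0],[0,0,0],1],
  [[0,0.56,0.03],[0,0,0],1],
  [[0,0.56,0.05],[0,0,0],1],
  [[0,0.55,0.06],[0,0,0],1],
  [[0,0.53,0.15],[0,0,0],1],
  [[0,0.52,0.2],[0,0,0],1],
  [[0,0.52,0.22],[0,0,0],1],
  [[0,0.47,0.27],[0,0,0],1],
  [[0,0.45,0.33],[0,0,0],1],
  [[0,0.45,0.35],[0,0,0],1],
])

```text
clock: 17.0
ee_pos: [563.1, 70.9, 134.8]
tcp_rot: [0.999, -0.036, -0.0, 0.0]
contact_force: [0.4, 0.7, 0.6]
finger_gap: 0.2
```

```bash
python3 sf.py w13
```

```text
t 17.00 p [563.13  70.86 134.79] txyaw -0.071 tilt 0.000 | rho 195.4 ang 1.4125 toolx-ang 1.5735 | Ftool [ 0.3  -0.76 -0.63] gap 0.2
stemframe [ 30.8 193. ] 134.8
```

View pics/w13s.png

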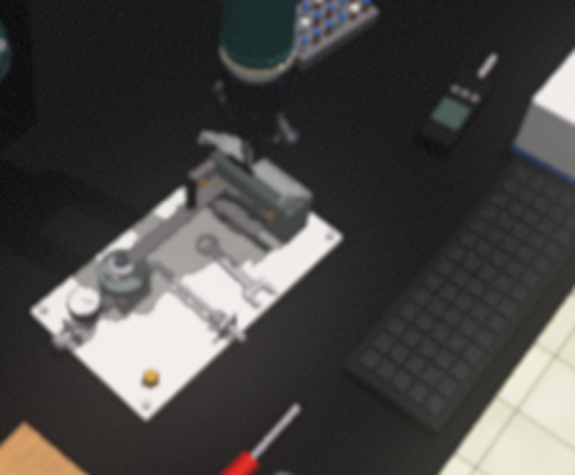

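View pics/w13.png

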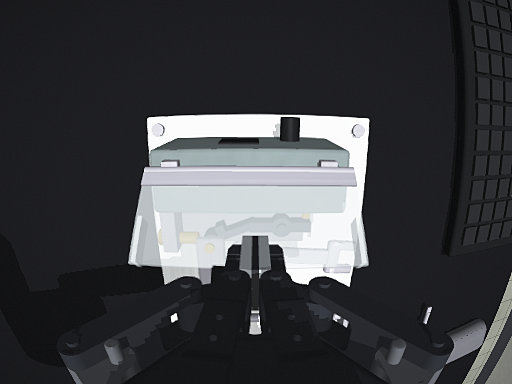

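Call:
apply_moves([
  [[0,0.38,0.38],[0,0,0],1],
  [[0,0.36,0.43],[0,0,0],1],
  [[0,0.34,0.47],[0,0,0],1],
  [[0,0.26,0.48],[0,0,0],1],
  [[0,0.24,0.5],[0,0,0],1],
  [[0,0.21,0.53],[0,0,0],1],
  [[0,0.13,0.4],[0,0,0],1],
  [[0,0.1,0.4],[0,0,0],1],
  [[0,0,0],[0,0,0],1],
])

```text
clock: 18.0
ee_pos: [561.4, 51.0, 98.6]
tcp_rot: [0.999, -0.036, -0.001, 0.0]
contact_force: [-0.5, -0.6, -0.1]
finger_gap: 0.0
```

```bash
python3 sf.py w14
```

```text
t 18.00 p [561.37  51.01  98.61] txyaw -0.072 tilt 0.001 | rho 175.7 ang 1.3962 toolx-ang 1.5734 | Ftool [-0.44  0.63  0.13] gap 0.0
stemframe [ 30.5 173. ] 98.6
```

View pics/w14.png

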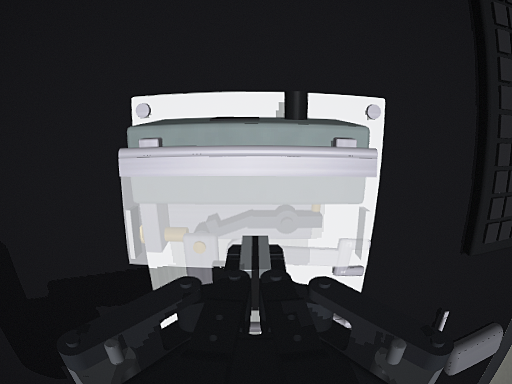

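Call:
apply_moves([
  [[0,0.03,0.2],[0,0,0],1],
  [[0,0.02,0.2],[0,0,0],1],
  [[0,0,0.15],[0,0,0],1],
  [[0,0,0],[0,0,0],1],
])

```text
clock: 18.5
ee_pos: [561.7, 50.6, 93.6]
tcp_rot: [0.999, -0.036, -0.0, 0.0]
contact_force: [0.3, -0.4, 1.3]
finger_gap: -0.1
```

```bash
python3 sf.py
```

```text
t 18.50 p [561.7   50.58  93.57] txyaw -0.072 tilt 0.000 | rho 175.4 ang 1.3938 toolx-ang 1.5735 | Ftool [ 0.33  0.36 -1.27] gap -0.1
stemframe [ 30.9 172.6] 93.6
```

Call:
apply_moves([
  [[0,0,0.1],[0,0,0],1],
  [[0,0,0.1],[0,0,0],1],
  [[0,0,0],[0,0,0],1],
])

```text
clock: 18.8
ee_pos: [561.8, 50.6, 91.6]
tcp_rot: [0.999, -0.036, -0.0, -0.0]
contact_force: [0.1, 0.4, 0.2]
finger_gap: -0.2
```

```bash
python3 sf.py
```

```text
t 18.80 p [561.78  50.57  91.64] txyaw -0.072 tilt 0.000 | rho 175.4 ang 1.3933 toolx-ang 1.5735 | Ftool [ 0.1  -0.39 -0.23] gap -0.2
stemframe [ 31.  172.6] 91.6
```

Call:
apply_moves([
  [[0,0,0.06],[0,0,0],1],
  [[0,0,0.04],[0,0,0],1],
  [[0,0,0],[0,0,0],1],
])

```text
clock: 19.1
ee_pos: [561.8, 50.6, 91.0]
tcp_rot: [0.999, -0.036, -0.0, -0.0]
contact_force: [-2.5, -0.5, 3.4]
finger_gap: 0.2
```

Call:
apply_moves([
  [[0,0,0.06],[0,0,0],1],
  [[0,0,0],[0,0,0],1],
])

```text
clock: 19.3
ee_pos: [561.9, 50.6, 90.9]
tcp_rot: [0.999, -0.036, 0.0, 0.0]
contact_force: [-2.7, -0.3, 9.4]
finger_gap: 0.2
```

```bash
python3 sf.py
```

```text
t 19.30 p [561.86  50.58  90.92] txyaw -0.071 tilt 0.000 | rho 175.4 ang 1.3929 toolx-ang 1.5736 | Ftool [-2.71  0.45 -9.39] gap 0.2
stemframe [ 31.  172.7] 90.9
```

Hard stop at z = 91: the guard is fully down. Retreat straight up and inspect.

Call:
apply_moves([
  [[0,0,-0.2],[0,0,0],1],
  [[0,0,-1],[0,0,0],1],
  [[0,0,-3],[0,0,0],1],
  [[0,0,-3],[0,0,0],1],
  [[0,0,-3],[0,0,0],1],
  [[0,0,-3],[0,0,0],1],
  [[0,3,-2],[0,0,0],1],
  [[0,3,0],[0,0,0],1],
  [[0,3,0],[0,0,0],1],
  [[0,3,0],[0,0,0],1],
  [[0,0,0],[0,0,0],1],
  [[0,0,0],[0,0,0],1],
])

```text
clock: 20.5
ee_pos: [553.2, -69.4, 242.5]
tcp_rot: [0.999, -0.037, 0.0, -0.0]
contact_force: [-1.0, 0.1, 0.4]
finger_gap: -0.3
```

Run:
```python
from sf import *
sf()
cw=calibration("wrist");p,d=snapshot("wrist");cv2.imwrite("pics/w15.png",p[:,:,::-1])
W=cloud(cw,d);y=yaw;Rm=np.array([[np.cos(y),-np.sin(y)],[np.sin(y),np.cos(y)]])
Q=W.copy();Q[...,:2]=(W[...,:2]-c)@Rm
m=(Q[...,2]>84)&(Q[...,2]<110)&(Q[...,1]>145)&(Q[...,1]<245)&(abs(Q[...,0]-28)<72)
q=Q[m];A=np.c_[q[:,1],np.ones(len(q))];k=np.linalg.lstsq(A,q[:,2],rcond=None)[0];print("guard pts",len(q),"slope",k,q.min(0),q.max(0))
dk=m&(p.max(2)<60);print("tab",dk.sum(),np.median(Q[dk],0))
m=(Q[...,2]>122)&(Q[...,2]<135)&(abs(Q[...,0])<30)&(abs(Q[...,1]-120)<20);print("grip",Q[m].mean(0),m.sum())
p,d=snapshot("scene");cv2.imwrite("pics/s15.png",p[:,:,::-1])
```

```text
t 20.50 p [553.21 -69.4  242.48] txyaw -0.073 tilt 0.001 | rho 61.0 ang 1.0319 toolx-ang 1.5718 | Ftool [-0.97 -0.03 -0.43] gap -0.3
stemframe [31.3 52.4] 242.5
guard pts 9575 slope [2.13896131e-02 8.70071183e+01] [-42.62962315 150.99047118  84.1714286 ] [ 98.04335685 232.91571045  95.41416246]
tab 379 [ 27.24272496 155.97986075  90.87365707]
grip [ -1.05251466 120.12553278 128.46369546] 261
```

View pics/w15.png

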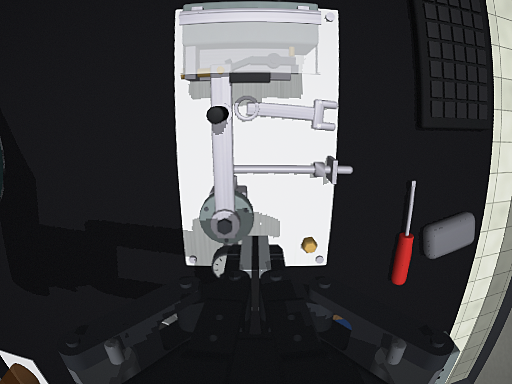

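View pics/s15.png

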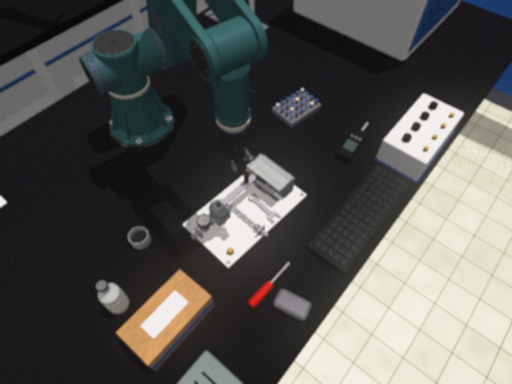

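```bash
python3 -c "
from rig import *
print(job_done())"
```

```text
the job is handed in; nothing more can be done
None
```

The lever is set on its catch, the guard is folded fully down over it, and the job was handed in at about 20.6 s.

**Drawing the lever:** I caged the grip between the open fingers and drew the lever around. The catch pushed aside and dropped: grip force rose to about 12.5 N, then fell to about 10 N. I went on until the force was back up to about 12 N, at most a light touch on the stop. The rise was only about 2 N and the lever was still creeping, so the stop contact itself is not certain.

**Setting the catch:** I eased forward in small steps until the catch carried the lever. The position then held still while the grip force fell to zero. For part of this the force stuck at 5 to 6 N while vertical friction at the grip slipped, then it dropped off normally. I backed the fingers clear of the grip and lifted out without touching it again.

**Guard:** I pushed it over from behind with the closed fingers until it met a hard stop at 91 mm height, with up to 9.4 N of downward force.

**Last checks:**
- The lever stands at about 1.58 rad, unchanged after the guard went down.
- The tab's outer face is at 90.9 mm against 91 mm expected. A rough plane fit over the clear plate gave about 0.02 rad of slope; that fit took in the hinge parts and noisy readings.
- The spanner, nut and other items look unmoved in the pictures, and the robot is touching nothing.

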